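Stack a circuit-board tray and lock it with its pin

TASK

Stack the loose circuit-board tray on the tray that is screwed to the bench, feet fully home in the corner sockets and the eyelet lugs one above the other, and keep the tray level on the way. Then take the locking pin (the one with the tall, plain round knob) from the pin rack and push it down through both eyelets until its collar lies on the upper lug. Leave everything else on the bench where it is, including the other two things in the rack.

Things in the scene. Friction and masses are not known exactly. Their poses are not given: they have to be found in the camera images.
- lower_mid (a point): Lower tray, grey plastic, fixed to the bench: 140 x 100 mm (x, y), four 26 mm square corner blocks 40 mm high, an eyelet lug at its +x end, a green circuit board inside. Point: tray centre at the height of the block tops; z up. In each block, at x = +-57, y = +-37 mm from here, is a round socket 12 mm wide (chamfered), 24 mm deep.
- lower_eye (a point): Mouth centre of the lower tray's eyelet: a vertical 14 mm through hole in a 34 x 34 mm lug, 40 mm tall, 85 mm from the tray centre along the tray's +x. This point is at the lug's top face, 40 mm above the bench; same axes as the tray.
- upper_grip (a point): Loose tray, grey, 0.35 kg, 140 x 100 mm, on four tapered feet (9 mm thick, 16 mm long, x +-57, y +-37 mm). Point: centre of its handle bar (90 mm along x, 14 thick in y, 16 high; pinch across y), over the tray centre, 66 mm above the foot tips, 50 mm above the underside: so 50 mm above lower_mid when seated. Board parts and walls end 30 mm below it. x points to the lug end, z up.
- upper_eye (a point): Centre of the upper tray's eyelet: vertical 14 mm hole in an 8 mm thick, 34 x 34 mm lug at its +x end, 85 mm from the tray centre, 45 mm lower than upper_grip. When the tray is seated the lug's top is 9 mm above lower_eye. The seated tray can shift up to about 2 mm.
- pin_grip (a point): Locking pin, 90 g, upright in the rack. Black round knob 16 mm thick, 44 mm tall; below it a steel collar 26 mm wide, 5 mm thick; then a shank 8 mm thick, 42 mm long, tapered end. Point: on the knob's axis, 28 mm above the collar's top, 16 mm below the knob's top, 75 mm above the tip. Pushed home it is 42 mm above lower_eye. z up; x starts along the rack's row: pinch across y.
- plug_mid (a point): Stays in the rack: a plug with a flat black disc head, 30 mm wide, 12 mm tall. Point at the middle of the head.
- tkey_mid (a point): Stays in the rack: a T-handle key, thin steel stem with a 44 mm black crossbar across the row, its top 34 mm above the rack. Point half-way up the stem, 16 mm above the rack.
- spool_mid (a point): Bystander: white spool, 56 mm wide, 32 mm high, beyond the trays. Point at its centre.
- flux_mid (a point): Bystander: amber glass jar with a black cap, 44 mm wide, 75 mm high. Point at its centre.
- driver_grip (a point): Bystander: screwdriver with black handle lying on the bench. Point in its handle.
- heatsink_mid (a point): Bystander: finned aluminium heat sink, 50 x 40 x 25 mm, near the robot's base. Point at its centre.
- rack: Aluminium pin rack, fixed: 160 x 44 mm, 50 mm high, long side along x, origin under its centre. Three 12 mm holes in a row, 48 mm apart, hold the locking pin (the tallest), a plug and a T-handle key in varying order, their collars lying on its top, the shanks hidden inside. It stands left or right of the trays.
Things that resemble listed ones, but are neither listed nor needed, are in the scene too. Leave any orange look-alike of the part that bears upper_grip alone.

How it is judged:
On the way:
1. the upper tray is seated on the lower one, feet in the sockets (z of upper_grip in the frame of lower_mid between 0.046 and 0.0535 m and horizontal distance between upper_grip and lower_mid below 0.005 m and horizontal distance between upper_eye and lower_eye below 0.006 m and angle between upper_grip's own z axis and vertical below 0.04 rad), for 0.2 s.
At the end, for the whole second after the job is handed in: Upper tray seated right way round (centre within 5 mm, at most 3.5 mm high, eyelets within 6 mm, level within 0.04 rad); locking pin down through both eyelets (collar within 3.5 mm of the upper lug, axis within 7 mm of both eyelets, upright within 0.08 rad); both at rest (all of step 1 and z of pin_grip in the frame of lower_eye between 0.038 and 0.0455 m and horizontal distance between pin_grip and lower_eye below 0.007 m and horizontal distance between pin_grip and upper_eye below 0.007 m and angle between pin_grip's own z axis and vertical below 0.08 rad and linear speed of each of pin, upper_tray below 0.02 m/s); the robot touches nothing.
It fails at once if the carried tray is tipped by more than 0.4 rad (angle between upper_grip's own z axis and vertical above 0.4 rad).
It fails at once if a bystander or another thing in the rack is moved by more than 30 mm (distance of any of plug_mid, tkey_mid, spool_mid, flux_mid, driver_grip, heatsink_mid from where it was at the start of the episode above 0.03 m).
It also fails if it takes over 64 s, if anything falls off the work surface, if the arm or the gripper's body presses on something with over 40 N, if the wrist force passes 120 N, or if a joint passes its speed limit or range.

ROBOT

A 6-joint arm with a two-finger parallel gripper is mounted at the origin on the work surface. World frame = base frame: x ahead of the robot, y to its left, z up, the work surface at z = 0. Lengths are in m, angles in rad, forces in N, time in s.
With the tool pointing down it reaches from about 0.375 to 0.75 m from the base axis. Payload 9 kg.
Tool frame: the origin (TCP) lies between the finger pads; the fingertips stand 14 mm ahead of it and the grasp point (between the pads) lies 5 mm behind it; z points along the fingers, y is the direction in which the jaws open and shut (so a half turn about z gives the same grasp; the last joint's range is limited). The gripper opens to 85 mm and grips with 20 to 120 N. Pads are 22 mm wide; open, the fingers measure 114 mm over their backs; the gripper's body (76 mm by 85 mm) begins 54 mm behind the grasp point. The pads swing forward as they close: fully open they stand 13 mm farther back than shut.
Start: joints at [1.131, 0.104, 0.097, 1.564, 0, 1.353], TCP at [0.132, 0.585, 0.245] pointing down, gripper open.
Joint ranges: [-2.99, 2.99], [-0.84, 1.86], [-1.1, 1.16], [-1.84, 2.11], [-1.51, 1.56], [-3.14, 3.14]. Speed limits (rad/s): [2.22, 2.22, 2.57, 3.14, 3.14, 3.14].

INTERFACE

Orientations are given as a rotation vector (axis times angle).
In Python, from workcell import r gives the robot as it stands.
- The arm moves only by the tool servo_tool, never from a script. Its argument "plan" is a list of rows, each an object with "claw": the gripper command: -1 is shut, 1 is fully open, values between are in proportion; "slide": the shift along the tool's x, y, z in cm, a list of three; "yaw": the turn about the tool's z in rad. A call has 1 to 8 rows; each row is the pose to reach, as a shift and turn from the pose commanded when the call began, along the tool's axes at that moment; what a row does not reach only later rows make up. A row lasts 1/12 s, in which the tool goes at most 41.7 mm and 7.16 degrees, less where a joint would pass 70% of its speed; a pose out of reach is approached as far as the arm can. A call with a gripper value outside its range is refused whole. The fingers move at their own pace and stop on an object; "grip_force" is the grip in N (left out, the last holds). Time passes only in rows, so rows that repeat a pose let the fingers close. It gives the time, the measured TCP pose, the force and the opening at its end, in the units of the state.
- r.get_state(): the state, without advancing time (a new reading comes with each control period).
- r.camera(name): name is "scene" or "top"; returns (picture, depth): 400x640x3 uint8, red, green, blue; 400x640 float32, m along the optical axis (not along the pixel's ray), 0 where there is no reading.
- r.camera_info(name): a dict with "fx", "fy", "cx", "cy" (pixels), "R" (3x3) and "t" (3): a world point X has camera coordinates R X + t. Camera axes: x right, y down, z forward; pixel columns grow to the right and rows downward; lengths in m; the calibration is good to about 2 mm. A picture is of the moment at which its call begins. camera_info takes no time and is no camera call.
- r.hand_in(): hands the job in, once; it reports no verdict.
The state is a dict: "clock": time; "joints": joint angles; "qd": joint speeds; "joint_torque": joint torques, N m; "ee_pos": TCP position; "tool_rot": TCP orientation; "force": force on the tool from outside, world axes, zero at the start; "torque": the same for the moment, N m; "width": finger opening in m.
Only numpy, scipy, OpenCV 4.12 (cv2) and the standard library are available. Lean on these libraries where they do the work, as an engineer would, in place of code of your own. Each camera call takes 0.05 s, during which the arm holds its last target.

## Working session

There is one attempt and no reset: what is moved stays moved. The work goes in short steps, Python scripts to look and compute and a tool call to move; the robot and the scene stay as the last step left them, time stands still between calls to the robot, and variables do not carry over. Pictures are saved under pics/ and viewed, and the job is handed in when it is done.

Besides the shell and the picture viewer there is one more tool, called after "Call:" by a JSON object that holds its "api" and its "payload", one argument or row to a line. servo_tool: Moves the arm, as the interface text tells. Its arguments: {"type":"object","properties":{"plan":{"type":"array","items":{"type":"object","properties":{"claw":{"type":"number"},"slide":{"type":"array","items":{"type":"number"}},"yaw":{"type":"number"}}}},"grip_force":{"type":"number"}},"required":["plan"]}

```bash
ls; mkdir -p pics; cat > h.py <<'E'
import numpy as np, cv2
from workcell import r
def cap(n):
    im,d=r.camera(n); np.savez('pics/%s.npz'%n,im=im,d=d); return im,d
def save(n,im): cv2.imwrite('pics/'+n, im[:,:,::-1])
def ray(n,u,v):
    c=r.camera_info(n);R=np.array(c['R']);t=np.array(c['t'])
    d=R.T@np.array([(u-c['cx'])/c['fx'],(v-c['cy'])/c['fy'],1.]); return -R.T@t,d
def onz(n,u,v,z):
    o,d=ray(n,u,v); return o+d*(z-o[2])/d[2]
def proj(n,X):
    c=r.camera_info(n);p=np.array(c['R'])@np.array(X)+np.array(c['t']); return c['fx']*p[0]/p[2]+c['cx'],c['fy']*p[1]/p[2]+c['cy']
def cloud(n,d):
    c=r.camera_info(n);R=np.array(c['R']);t=np.array(c['t'])
    v,u=np.mgrid[:400,:640]; P=np.stack([(u-c['cx'])/c['fx']*d,(v-c['cy'])/c['fy']*d,d],-1)
    return (P-t)@R
E
python3 - <<'E'
from h import *
for n in('scene','top'):
    im,d=cap(n); save(n+'0.png',im); c=r.camera_info(n); print(n,c, -np.array(c['R']).T@np.array(c['t']))
print(r.get_state())
E
```

```text
pics
scene {'fx': 437.1076026739541, 'fy': 437.1076026739541, 'cx': 317.49781198458635, 'cy': 201.03999367149387, 'R': array([[ 0.69605979,  0.71796854, -0.00468478],
       [ 0.59170382, -0.57731942, -0.56266231],
       [-0.40667845,  0.38887461, -0.82667356]]), 't': array([-0.33807115, -0.34692481,  1.5572479 ])} [ 1.07389363 -0.56313615  1.09055037]
top {'fx': 495.30506994249356, 'fy': 495.30506994249356, 'cx': 321.0167180793938, 'cy': 203.2844167418059, 'R': array([[-0.02845018, -0.99949186, -0.01437365],
       [-0.99639034,  0.02950658, -0.07959676],
       [ 0.07998043,  0.01205723, -0.99672351]]), 't': array([-0.05052226,  0.55760219,  1.34701353])} [ 0.44641734 -0.08319077  1.38625719]
{'clock': 0.1, 'joints': array([ 1.13133352e+00,  1.04600641e-01,  9.65401946e-02,  1.56391474e+00,
       -1.08027719e-05,  1.35309690e+00]), 'qd': array([ 7.43949154e-05, -1.70530272e-03,  2.22925849e-03, -5.67456491e-04,
        1.70141331e-03, -3.51844292e-05]), 'joint_torque': array([ 7.10822322e-03, -5.58201385e+01,  5.04725432e+01,  1.29370249e-02,
       -2.69220400e-04,  2.30312520e-05]), 'ee_pos': array([0.13183745, 0.58503983, 0.24461912]), 'tool_rot': array([-3.47590715e-01, -3.12193148e+00,  1.75795317e-03]), 'force': array([0.75568974, 0.03679893, 0.32063873]), 'torque': array([-0.05927415, -0.01246096, -0.05623894]), 'width': 0.08519232297455336}
```

View pics/scene0.png

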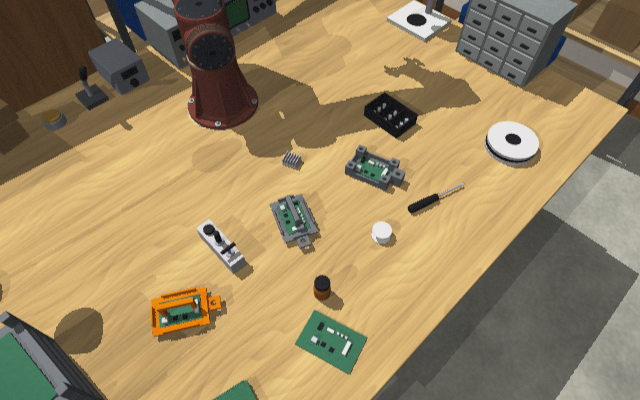

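View pics/top0.png

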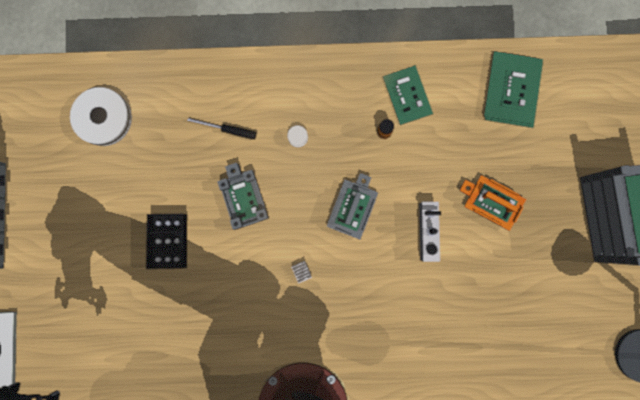

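```bash
python3 - <<'E'
from h import *
im=np.load('pics/top.npz')['im']; s=np.load('pics/scene.npz')['im']
a=cv2.resize(im[150:270,200:460],None,fx=3,fy=3,interpolation=cv2.INTER_CUBIC)
save('c1.png',a)
b=cv2.resize(s[140:280,190:420],None,fx=3.4,fy=3.4,interpolation=cv2.INTER_CUBIC); save('c2.png',b)
for n in('top','scene'):
    z=np.load('pics/%s.npz'%n); P=cloud(n,z['d'])
    pts={'top':[(243,196),(352,207),(430,232),(432,250),(431,212),(300,300)],'scene':[(375,167),(294,220),(220,245),(210,226),(232,250)]}[n]
    for u,v in pts: print(n,u,v,P[v,u].round(3))
E
```

```text
top 243 196 [0.584 0.151 0.009]
top 352 207 [ 0.539 -0.149  0.073]
top 430 232 [ 0.467 -0.354  0.068]
top 432 250 [ 0.42  -0.358  0.061]
top 431 212 [ 0.519 -0.356  0.084]
top 300 300 [ 0.291 -0.001  0.002]
scene 375 167 [0.575 0.167 0.008]
scene 294 220 [ 0.568 -0.17   0.063]
scene 220 245 [ 0.483 -0.362  0.053]
scene 210 226 [ 0.422 -0.348  0.063]
scene 232 250 [ 0.517 -0.348  0.052]
```

View pics/c1.png

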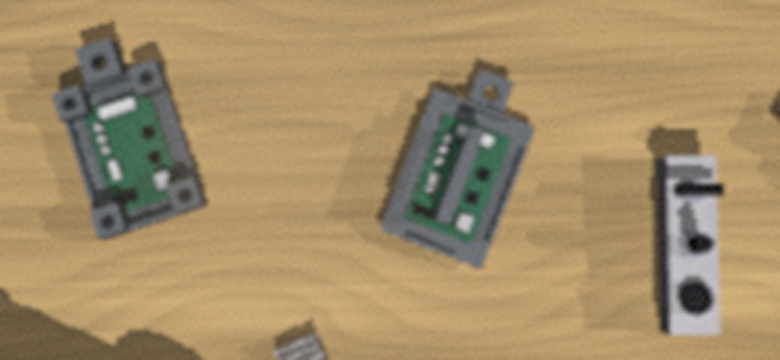

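View pics/c2.png

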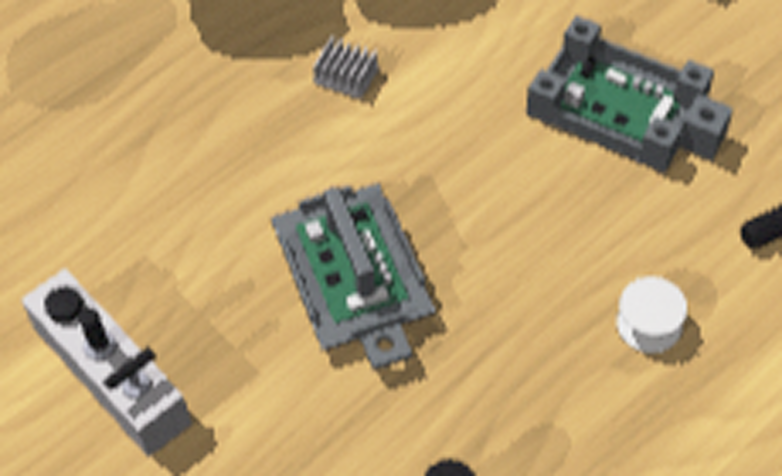

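```bash
python3 - <<'E'
from h import *
P={};I={}
for n in('top','scene'):
    z=np.load('pics/%s.npz'%n); P[n]=cloud(n,z['d']); I[n]=z['im']
t=P['top']
np.set_printoptions(linewidth=250)
print((t[158:232:2,216:272:2,2]*1000).round().astype(int))
print((t[168:242:2,322:380:2,2]*1000).round().astype(int))
E
```

```text
[[-4  2 -1 ...  1  2 -4]
 [ 0  2 -2 ...  1 -4  3]
 [-1 -4 -2 ...  2  1  4]
 ...
 [ 3  3  1 ... -2  4  1]
 [-5 -3 -7 ...  2  0 -4]
 [ 0  1 -3 ... -4 -2 -2]]
[[-1 -1  4 ... -1  2  2]
 [-3 -1 -3 ...  2  1 -4]
 [ 0 -1  3 ... -2 -1 -4]
 ...
 [ 0  4 -2 ... -2 -1  3]
 [-2 -6  0 ... -1 -3 -4]
 [-2 -1  7 ... -5  3 -5]]
```

```bash
python3 - <<'E'
from h import *
z=np.load('pics/top.npz'); P=cloud('top',z['d'])
Z=np.clip(P[150:260,210:460,2]*1000*3,0,255).astype(np.uint8)
a=cv2.applyColorMap(cv2.resize(Z,None,fx=3,fy=3,interpolation=0),cv2.COLORMAP_JET)
g=cv2.resize(z['im'][150:240,210:275],None,fx=6,fy=6,interpolation=cv2.INTER_CUBIC)
g2=cv2.resize(z['im'][165:245,320:385],None,fx=6,fy=6,interpolation=cv2.INTER_CUBIC)
cv2.imwrite('pics/hm.png',a)
o=np.zeros((540,785,3),np.uint8);o[:540,:390]=g;o[:480,395:]=g2;save('g.png',o)
E
```

```text
(no output)
```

View pics/hm.png

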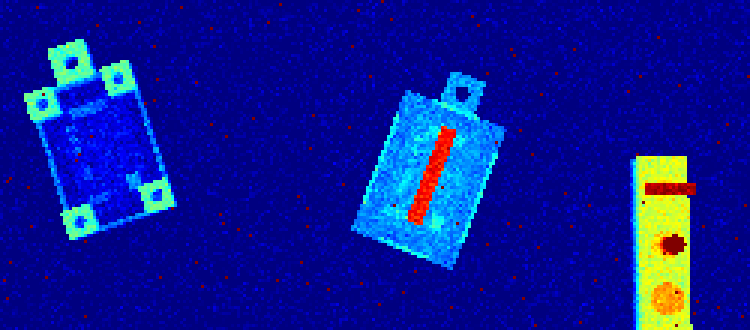

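View pics/g.png

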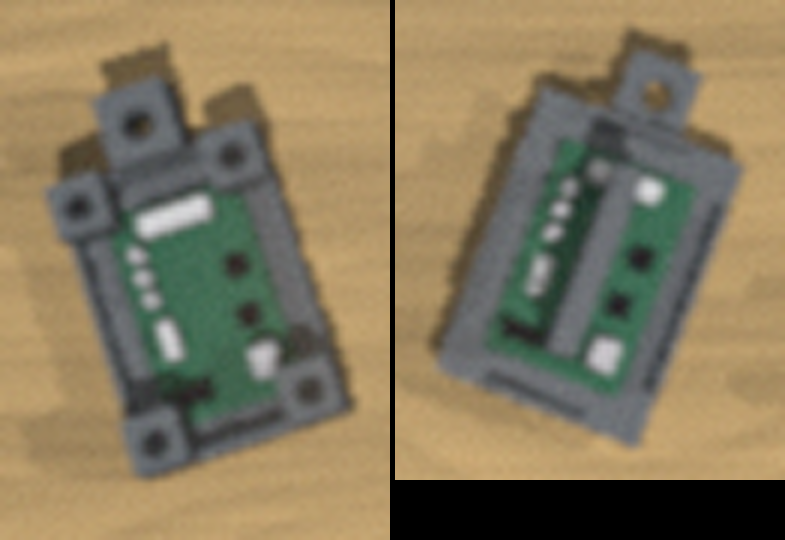

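```bash
cat > m.py <<'E'
from h import *
from scipy import ndimage as N
def comps(n,d,zlo,zhi,box,zp,amin,side=0.0):
    P=cloud(n,d); Z=P[...,2]
    x0,x1,y0,y1=box
    m=(Z>zlo)&(Z<zhi)&(P[...,0]>x0)&(P[...,0]<x1)&(P[...,1]>y0)&(P[...,1]<y1)&(d>0)
    m=N.median_filter(m.astype(np.uint8),3)>0
    m=N.binary_fill_holes(m)
    L,k=N.label(m); out=[]
    for i in range(1,k+1):
        v,u=np.nonzero(L==i)
        if len(u)<amin: continue
        pts=np.array([onz(n,a,b,zp)[:2] for a,b in zip(u,v)])
        rc=cv2.minAreaRect((pts*1000).astype(np.float32))
        out.append((len(u),(pts.mean(0)*1000).round(1),np.round(rc[0],1),np.round(rc[1],1),round(rc[2],1),np.round([u.mean(),v.mean()],1)))
    return out
E
python3 - <<'E'
from m import *
for n in('top','scene'):
    d=np.load('pics/%s.npz'%n)['d']
    for nm,a in dict(low=(.034,.05,(.45,.7,.05,.3),.04,20),bar=(.062,.09,(.4,.7,-.25,-.05),.074,40),pin=(.089,.11,(.3,.6,-.45,-.25),.099,8),disc=(.052,.11,(.3,.6,-.45,-.25),.06,8),rack=(.04,.058,(.3,.6,-.45,-.25),.05,50)).items():
        print(n,nm)
        for o in comps(n,d,*a): print('   ',o)
E
```

```text
top low
    (156, array([652.6, 172.5]), array([652.3, 172.5]), array([35.3, 33.9]), 17.4, array([233. , 170.3]))
    (93, array([637.1, 129. ]), array([637.1, 129.1]), array([26.3, 26.1]), 16.9, array([248.8, 175.4]))
    (87, array([615., 200.]), array([615. , 200.2]), array([25.8, 26.4]), 20.8, array([223.2, 184.2]))
    (92, array([527.8,  95.9]), array([527.8,  96. ]), array([26.1, 25.8]), 17.3, array([261.6, 214.8]))
    (94, array([506.6, 166.4]), array([506.5, 166.4]), array([26. , 26.7]), 16.8, array([235.9, 223.3]))
top bar
    (176, array([ 536.3, -152.9]), array([ 536.3, -152.9]), array([14. , 89.1]), 66.9, array([353.4, 208.1]))
top pin
    (28, array([ 469.7, -359.1]), array([ 469.1, -359.1]), array([12.7, 12.9]), 42.9, array([434.5, 230.8]))
top disc
    (92, array([ 519.4, -362.8]), array([ 520.6, -364.3]), array([17.3, 45.4]), 4.0, array([431.9, 212.5]))
    (83, array([ 469.9, -361.2]), array([ 470. , -360.8]), array([22.4, 30.4]), 42.9, array([432.1, 231. ]))
    (106, array([ 421.3, -359. ]), array([ 420.9, -358.5]), array([27.8, 28.3]), 42.9, array([432.2, 249.3]
[... 768 characters left out ...]
, array([215.5, 233.7]))
scene disc
    (201, array([ 446.4, -357. ]), array([ 448.4, -358.8]), array([77. , 30.8]), 0.7, array([213. , 234.1]))
    (108, array([ 514.4, -357. ]), array([ 515.5, -354. ]), array([25.2, 43.2]), 7.7, array([228.3, 250. ]))
scene rackTraceback (most recent call last):
  File "<stdin>", line 6, in <module>
  File "m.py", line 13, in comps
    pts=np.array([onz(n,a,b,zp)[:2] for a,b in zip(u,v)])
                  ~~~^^^^^^^^^^
  File "h.py", line 10, in onz
    o,d=ray(n,u,v); return o+d*(z-o[2])/d[2]
        ~~~^^^^^^^
  File "h.py", line 7, in ray
    c=r.camera_info(n);R=np.array(c['R']);t=np.array(c['t'])
ValueError: time passes only in moves, steps and waits
```

```bash
sed -i 's/^def cap/_C={}\ndef info(n):\n    if n not in _C: _C[n]=r.camera_info(n)\n    return _C[n]\ndef cap/; s/c=r.camera_info(n)/c=info(n)/' h.py
cat >> h.py <<'E'
from scipy.spatial.transform import Rotation as Rot
def goto(pos,ang=None):
    "slide cm + yaw from measured pose to world pos; ang=world angle (deg) of tool y axis mod 180"
    s=r.get_state(); M=Rot.from_rotvec(s['tool_rot']).as_matrix()
    y=np.degrees(np.arctan2(M[1,1],M[0,1])); dl=M.T@(np.array(pos)-s['ee_pos'])*100
    yaw=0 if ang is None else -((ang-y+90)%180-90)
    print('clock',s['clock'],'pos',s['ee_pos'].round(4),'yang',round(y,2),'tilt z',M[:,2].round(4),'w',round(s['width'],4),'F',s['force'].round(1),'| slide',dl.round(2),'yaw',np.radians(yaw).round(4))
E
python3 - <<'E'
from m import *
d=np.load('pics/top.npz')['d']
for nm,a in dict(tray=(.012,.09,(.4,.7,-.25,-.05),.026,40),lug=(.012,.05,(.4,.7,-.25,-.05),.025,40)).items():
    print(nm)
    for o in comps('top',d,*a): print('   ',o)
P=cloud('top',d); Z=P[...,2]
sub=Z[172:192,355:372]; 
for row in (sub*1000).round().astype(int): print(*['%3d'%x for x in row])
goto((.42,.30,.245))
goto((.536,-.153,.2),66.9)
E
```

```text
tray
    (1985, array([ 541.9, -155.4]), array([ 551.2, -159.4]), array([100.2, 172. ]), 67.0, array([353.4, 207.3]))
lug
    (1985, array([ 541.9, -155.5]), array([ 551.3, -159.5]), array([100.3, 172.1]), 67.0, array([353.4, 207.3]))
  2   4  -3  -1  -2   1   0  -1  -5   0  -1  -2  -1   3  -5   2   1
 -1   3   0   2  -2   0   0  -3   4  -3   0  -2   0   1  -1  -3  -4
 -1  -1   2   4   2  23  25  26  23   0  -1  -2   1   1   1  -1  -3
 -1  -5   0   1   3  25  29  24  19  22  22  24  -4   3  -3   1  -1
 -3  -3   1   0  22  27  24  21  26  26  26  24  23  20  -4  -1  -4
  5   1   0  -3  26  20  28  23  28  28  20  21  28  24  26  27  21
  2   0  -4  -5  27  26  25  23  24  25  24  30  19  22  23  27  27
 -1  -1  -3  21  28  20  23  -3  -3  -2  -6  24  24  25  29  21   3
 -3   2   2  26  30  24  24  -6  -1  -3  -4  24  17  24  23  25  -2
 -2  -6  29  22  23  19  21  -4   0   1  -2  -7  25  23  25  29   5
  2  -3  28  23  26  24  28   4  -5   2   0  23  25  24  20  -3  -3
 32   1  23  21  24  27  25  19   2   3  20  26  24  27  19   1   1
 29  31  35  37  26  23  27  28  29  21  27  24  22  26  21   7   1
 21  21  34  38  34  31  32  23  22  29  25  22  26  23   4   0   0
 19  23  23  18  28  39  33  31  28  27  29  24  21  25  -3   2  -5
 23  21  24  20  20  19  20  30  32  31  30  31  26  -4   4   0  -2
 24  28  20  21  19  24  18  21  23  22  33  31  29  34   2  -4   2
 21  25  20  20  24  20  22  20  19  18  17  31  26  37  29  -5   2
 23  25  20  20  25  25  24  21  21  20  23  22  18  25  26  16  23
 23  22  33  22  20  26  25  18  28  19  16  17  24  20  24  22  24
clock 0.1 pos [0.1318 0.585  0.2446] yang 77.29 tilt z [-5.0e-04 -1.1e-03 -1.0e+00] w 0.0852 F [0.8 0.  0.3] | slide [-3.438e+01 -2.147e+01 -2.000e-02] yaw 0.0
clock 0.1 pos [0.1318 0.585  0.2446] yang 77.29 tilt z [-5.0e-04 -1.1e-03 -1.0e+00] w 0.0852 F [0.8 0.  0.3] | slide [-55.66 -63.1    4.52] yaw 0.1814
```

Call:
{"api": "servo_tool", "payload": {
  "plan": [
    {"claw": 1, "slide": [-34, -21, 0], "yaw": 0.18},
    {"claw": 1, "slide": [-34, -21, 0], "yaw": 0.18},
    {"claw": 1, "slide": [-34, -21, 0], "yaw": 0.18},
    {"claw": 1, "slide": [-34, -21, 0], "yaw": 0.18},
    {"claw": 1, "slide": [-34, -21, 0], "yaw": 0.18},
    {"claw": 1, "slide": [-34, -21, 0], "yaw": 0.18},
    {"claw": 1, "slide": [-34, -21, 0], "yaw": 0.18},
    {"claw": 1, "slide": [-34, -21, 0], "yaw": 0.18}
  ]
}}

```text
clock: 0.77
ee_pos: [0.371, 0.3504, 0.2451]
tool_rot: [-0.627, -3.078, -0.0]
force: [0.2, 0.5, 1.0]
width: 0.0859
```

```bash
python3 -c "
from h import *
goto((.536,-.153,.2),67)"
```

```text
clock 0.7667 pos [0.371  0.3504 0.2451] yang 66.99 tilt z [-1.e-04  1.e-04 -1.e+00] w 0.0859 F [0.2 0.5 1. ] | slide [-34.86 -39.88   4.51] yaw -0.0002
```

Call:
{"api": "servo_tool", "payload": {
  "plan": [
    {"claw": 1, "slide": [-34.9, -39.9, 4.5]},
    {"claw": 1, "slide": [-34.9, -39.9, 4.5]},
    {"claw": 1, "slide": [-34.9, -39.9, 4.5]},
    {"claw": 1, "slide": [-34.9, -39.9, 4.5]},
    {"claw": 1, "slide": [-34.9, -39.9, 4.5]},
    {"claw": 1, "slide": [-34.9, -39.9, 4.5]},
    {"claw": 1, "slide": [-34.9, -39.9, 4.5]},
    {"claw": 1, "slide": [-34.9, -39.9, 4.5]}
  ]
}}

```text
$.plan[0]: bad value
```

```bash
python3 -c "
from h import *
goto((.5364,-.153,.15),67)"
```

```text
clock 0.7667 pos [0.371  0.3504 0.2451] yang 66.99 tilt z [-1.e-04  1.e-04 -1.e+00] w 0.0859 F [0.2 0.5 1. ] | slide [-34.9  -39.86   9.51] yaw -0.0002
```

Call:
{"api": "servo_tool", "payload": {
  "plan": [
    {"claw": 1, "slide": [-34.9, -39.9, 4.5], "yaw": 0},
    {"claw": 1, "slide": [-34.9, -39.9, 4.5], "yaw": 0},
    {"claw": 1, "slide": [-34.9, -39.9, 4.5], "yaw": 0},
    {"claw": 1, "slide": [-34.9, -39.9, 4.5], "yaw": 0},
    {"claw": 1, "slide": [-34.9, -39.9, 4.5], "yaw": 0},
    {"claw": 1, "slide": [-34.9, -39.9, 4.5], "yaw": 0},
    {"claw": 1, "slide": [-34.9, -39.9, 4.5], "yaw": 0},
    {"claw": 1, "slide": [-34.9, -39.9, 4.5], "yaw": 0}
  ]
}}

```text
clock: 1.43
ee_pos: [0.4736, 0.0344, 0.2168]
tool_rot: [0.627, 3.078, 0.0]
force: [0.7, 0.6, 0.4]
width: 0.0858
```

```bash
python3 -c "
from h import *
goto((.5364,-.153,.15),67)"
```

```text
clock 1.4333 pos [0.4736 0.0344 0.2168] yang 66.97 tilt z [ 1.e-04  1.e-04 -1.e+00] w 0.0858 F [0.7 0.6 0.4] | slide [-13.11 -14.79   6.68] yaw -0.0005
```

The candidates for the loose tray are the grey one with a handle bar at top (353,208) and the orange look-alike at (494,200). The grey one fits, and the enlarged crop confirms it. For the pin, the rack holds a T-bar at (432,213), a tall round knob at (433,231) and a flat disc at (432,249). The pin is the middle one.

Call:
{"api": "servo_tool", "payload": {
  "plan": [
    {"claw": 1, "slide": [-13.1, -14.8, 5.7], "yaw": 0},
    {"claw": 1, "slide": [-13.1, -14.8, 5.7], "yaw": 0},
    {"claw": 1, "slide": [-13.1, -14.8, 5.7], "yaw": 0},
    {"claw": 1, "slide": [-13.1, -14.8, 5.7], "yaw": 0},
    {"claw": 1, "slide": [-13.1, -14.8, 5.7], "yaw": 0},
    {"claw": 1, "slide": [-13.1, -14.8, 5.7], "yaw": 0},
    {"claw": 1, "slide": [-13.1, -14.8, 5.7], "yaw": 0},
    {"claw": 0.2, "slide": [-13.1, -14.8, 5.7], "yaw": 0}
  ]
}}

```text
clock: 2.1
ee_pos: [0.5359, -0.1506, 0.1599]
tool_rot: [-0.627, -3.077, -0.001]
force: [0.3, -0.3, 0.1]
width: 0.0754
```

```bash
python3 -c "
from h import *
goto((.5364,-.153,.061),67)
im,d=cap('scene');save('s1.png',cv2.resize(im[120:300,180:420],None,fx=3,fy=3))"
```

```text
clock 2.1 pos [ 0.5359 -0.1506  0.1599] yang 66.96 tilt z [-8.e-04  9.e-04 -1.e+00] w 0.0754 F [ 0.3 -0.3  0.1] | slide [-0.15 -0.21  9.88] yaw -0.0007
```

View pics/s1.png

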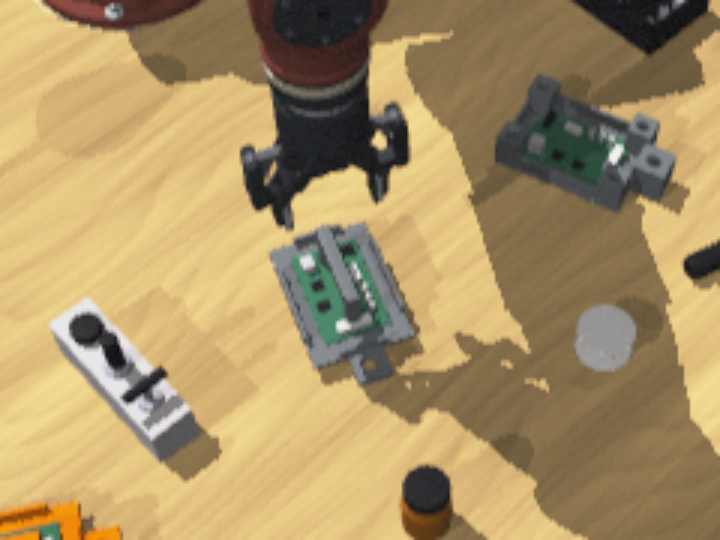

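The gripper is straddling the bar at crop (345,270). Next is to descend straight down.

Call:
{"api": "servo_tool", "payload": {
  "plan": [
    {"claw": 0.2, "slide": [0, 0, 4], "yaw": 0},
    {"claw": 0.2, "slide": [0, 0, 8], "yaw": 0},
    {"claw": 0.2, "slide": [0, 0, 9.8], "yaw": 0},
    {"claw": 0.2, "slide": [0, 0, 9.8], "yaw": 0},
    {"claw": 0.2, "slide": [0, 0, 9.8], "yaw": 0},
    {"claw": 0.2, "slide": [0, 0, 9.8], "yaw": 0}
  ]
}}

```text
clock: 2.65
ee_pos: [0.5375, -0.1508, 0.0645]
tool_rot: [0.625, 3.076, -0.001]
force: [1.4, -0.9, -0.4]
width: 0.0509
```

```bash
python3 -c "
from h import *
goto((.5364,-.153,.061),67)"
```

```text
clock 2.65 pos [ 0.5375 -0.1508  0.0645] yang 67.04 tilt z [ 0.0027 -0.0013 -1.    ] w 0.0509 F [ 1.4 -0.9 -0.4] | slide [ 0.02 -0.24  0.35] yaw 0.0008
```

Call:
{"api": "servo_tool", "payload": {
  "plan": [
    {"claw": 0.2, "slide": [0, -0.1, 0.1], "yaw": 0},
    {"claw": 0.2, "slide": [0, -0.1, 0.1], "yaw": 0},
    {"claw": 0.2, "slide": [0, -0.1, 0.1], "yaw": 0},
    {"claw": 0.2, "slide": [0, -0.1, 0.1], "yaw": 0}
  ]
}}

```text
clock: 2.98
ee_pos: [0.5363, -0.1522, 0.0619]
tool_rot: [0.627, 3.077, -0.0]
force: [0.2, 0.1, -0.3]
width: 0.0512
```

```bash
python3 -c "
from h import *
goto((.5364,-.153,.061),67);print(r.get_state()['qd'].round(3))"
```

```text
clock 2.9833 pos [ 0.5363 -0.1522  0.0619] yang 66.98 tilt z [ 1.1e-03 -5.0e-04 -1.0e+00] w 0.0512 F [ 0.2  0.1 -0.3] | slide [-0.04 -0.08  0.09] yaw -0.0004
[-0.     0.004 -0.007 -0.001  0.001  0.   ]
```

Call:
{"api": "servo_tool", "payload": {
  "plan": [
    {"claw": -1, "slide": [0, 0, 0], "yaw": 0},
    {"claw": -1, "slide": [0, 0, 0], "yaw": 0},
    {"claw": -1, "slide": [0, 0, 0], "yaw": 0},
    {"claw": -1, "slide": [0, 0, 0], "yaw": 0},
    {"claw": -1, "slide": [0, 0, 0], "yaw": 0},
    {"claw": -1, "slide": [0, 0, 0], "yaw": 0},
    {"claw": -1, "slide": [0, 0, 0], "yaw": 0},
    {"claw": -1, "slide": [0, 0, 0], "yaw": 0}
  ],
  "grip_force": 70
}}

```text
clock: 3.65
ee_pos: [0.5359, -0.1519, 0.0611]
tool_rot: [0.627, 3.078, 0.0]
force: [-0.8, -0.5, 0.8]
width: 0.0127
```

```bash
python3 -c "
from h import *
goto((.5364,-.153,.061),67)"
```

```text
clock 3.65 pos [ 0.5359 -0.1519  0.0611] yang 66.98 tilt z [ 1.e-04  0.e+00 -1.e+00] w 0.0127 F [-0.8 -0.5  0.8] | slide [-0.09 -0.08  0.01] yaw -0.0004
```

Call:
{"api": "servo_tool", "payload": {
  "plan": [
    {"claw": -1, "slide": [0, 0, -1], "yaw": 0},
    {"claw": -1, "slide": [0, 0, -3], "yaw": 0},
    {"claw": -1, "slide": [0, 0, -6], "yaw": 0},
    {"claw": -1, "slide": [0, 0, -9], "yaw": 0},
    {"claw": -1, "slide": [0, 0, -11], "yaw": 0},
    {"claw": -1, "slide": [0, 0, -12], "yaw": 0},
    {"claw": -1, "slide": [0, 0, -12], "yaw": 0},
    {"claw": -1, "slide": [0, 0, -12], "yaw": 0}
  ]
}}

```text
clock: 4.32
ee_pos: [0.5358, -0.1518, 0.1805]
tool_rot: [-0.627, -3.078, -0.0]
force: [-0.4, 0.4, -3.2]
width: 0.0127
```

```bash
python3 -c "
from h import *
goto((.5716,.1478,.18),107.03)
im,d=cap('scene');save('s2.png',cv2.resize(im[80:300,180:440],None,fx=2.7,fy=2.7))"
```

```text
clock 4.3167 pos [ 0.5358 -0.1518  0.1805] yang 66.98 tilt z [-4.e-04  3.e-04 -1.e+00] w 0.0127 F [-0.4  0.4 -3.2] | slide [ 8.42 28.98  0.06] yaw -0.6991
```

View pics/s2.png

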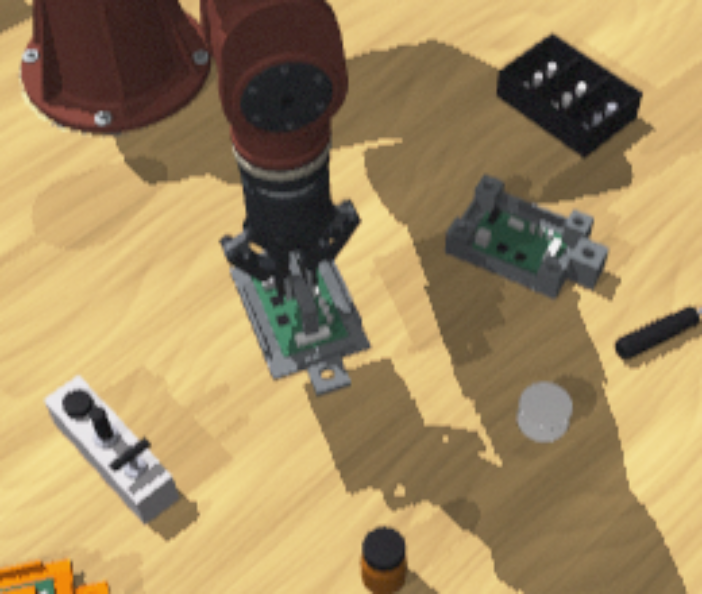

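Call:
{"api": "servo_tool", "payload": {
  "plan": [
    {"claw": -1, "slide": [1, 3, 0], "yaw": -0.07},
    {"claw": -1, "slide": [2.4, 7, 0], "yaw": -0.17},
    {"claw": -1, "slide": [3.7, 11, 0], "yaw": -0.27},
    {"claw": -1, "slide": [5, 15, 0], "yaw": -0.37},
    {"claw": -1, "slide": [6, 19, 0], "yaw": -0.47},
    {"claw": -1, "slide": [7, 23, 0], "yaw": -0.57},
    {"claw": -1, "slide": [8, 27, 0], "yaw": -0.66},
    {"claw": -1, "slide": [8.4, 29, 0], "yaw": -0.7}
  ]
}}

```text
clock: 5.03
ee_pos: [0.5706, 0.1522, 0.1787]
tool_rot: [0.479, -3.102, -0.003]
force: [-0.0, -0.1, -3.5]
width: 0.0131
```

Call:
{"api": "servo_tool", "payload": {
  "plan": [
    {"claw": -1, "slide": [0, 0, 2], "yaw": 0},
    {"claw": -1, "slide": [0, 0, 4], "yaw": 0},
    {"claw": -1, "slide": [0, 0, 5], "yaw": 0},
    {"claw": -1, "slide": [0, 0, 5], "yaw": 0},
    {"claw": -1, "slide": [0, 0, 5], "yaw": 0},
    {"claw": -1, "slide": [0, 0, 5], "yaw": 0},
    {"claw": -1, "slide": [0, 0, 5], "yaw": 0},
    {"claw": -1, "slide": [0, 0, 5], "yaw": 0}
  ]
}}

```text
clock: 5.7
ee_pos: [0.5727, 0.1476, 0.1323]
tool_rot: [-0.466, 3.105, -0.0]
force: [0.1, 0.0, -3.5]
width: 0.0131
```

```bash
python3 - <<'E'
from m import *
goto((.5716,.1478,.13),107.03)
im,d=cap('scene');im2,d2=cap('top')
o=np.zeros((600,800,3),np.uint8)
o[:600,:400]=cv2.resize(im[90:240,310:410],(400,600)); o[:480,400:]=cv2.resize(im2[150:246,200:280],(400,480)); save('s3.png',o)
P=cloud('top',d2);
for row in (P[160:235:1,215:275,2]*1000).round().astype(int)[::2,::2]: print(*['%3d'%x for x in row])
E
```

```text
clock 5.7 pos [0.5727 0.1476 0.1323] yang 107.06 tilt z [ 1.8e-03  2.0e-04 -1.0e+00] w 0.0131 F [ 0.1  0.  -3.5] | slide [0.1  0.05 0.23] yaw 0.0005
601 597 584 569 555 530 461 447 436 421  -2   3  -5  10   1   1   1   3   5   2  -2  -5   2  -2  -1  -3  -4  -4   6  -3
603 595 584 572 556 534 461 452 438 420  88   6   4   4  -5   1  -2  -5   0   1   1   2   1   1  -2   6  -3   4  -2   5
603 598 585 574 555 539 459 448 434 422  97  34  -3  -4  -2   6  -3  -1  -6   0  -1  -5   0  -2   1   3  -3  -8   2  -3
604 597 588 569 558 541 437 433 431 423  98  33  19   4   2   1  -2   1  -1  -3   1  -1   0   1   0  -1  -4   3  -1 -10
604 599 589 574 559 540 460 435 410  96  99  86  29   0   1  94  91  91  -1  -2  -1   5  -4  -1   1   2   2  -3   6   0
603 597 589 574 560 540 459 433 424  95 103 106 101  93  93  95  91  93  38  -1  -4   0   2  -2   1   2  -3  -1   5   1
603 597 589 575 559 541 457 437 425  95  95  94  89  94  97  92  89  92  93  26   0  -1   1   0  -3  -2   3   1  -2   1
602 596 587 575 560 543 464 436 425 345  88  95  89  90  93  94  94  95  95  38  -1  -2   1  -8   0  -1   3   4
[... 2911 characters left out ...]
  -2  -9  93  94  89  90  87  99 105   9  10  20  25  13  -2   1   0   2  -1  -4   1   4   0  -1  -1
594 589 581 569 551   2   6  93  93  94  91  36  37  42  18  19  -1   4  -1  -2  -5  -2   2   0  -2  -2  -4   2   9  -1
594 591 583 575  -1  -2   3   4   2  35  39  35  18  -4  -3   4   0  -2   1   5   0  -3  -2  -3   4  -1  -6  -1  -2  -2
596 590 585 577   2  -1  -1  -1   3   4   0  -1   4   1   2   1  -1  -2   0   0  -3   0  -3  -5   1   3  -9   3   1   3
597 593 588 579   3   1  -3   4  -5  -3   3  -5   0  -1   0   4  -4   0  -5   2   1   8  -2  -4  -8   6   4  -3   3  -5
599 596 590 582   1   1  -5   1   3  -2   1  -5   5   2  -5  -4  -1  -2  -1  -3  -4  -4  -1  -4  -4  -3  -2   3  -3  -4
```

View pics/s3.png

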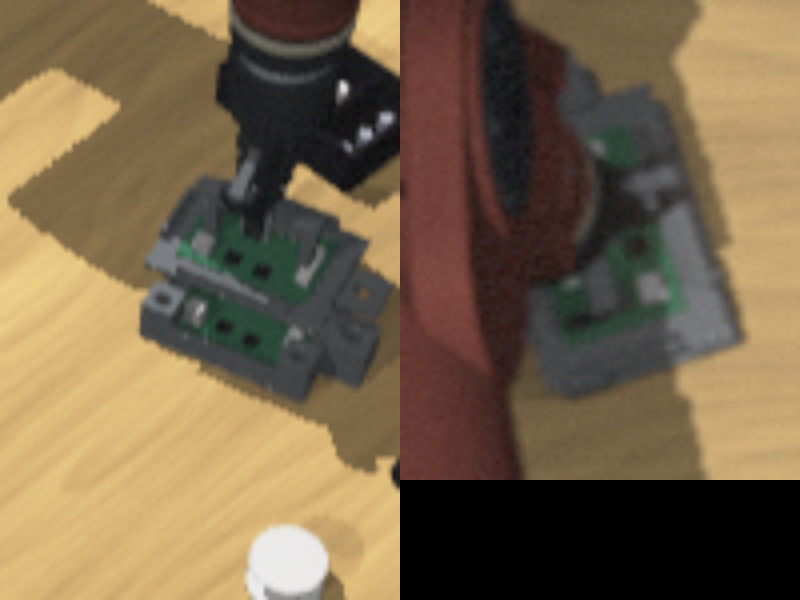

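```bash
cat > e.py <<'E'
from m import *
def edges(d,zu,pos,ang):
    "right & back silhouette edges of tray (top view) in tray frame predicted at pos, ang(deg)"
    P=cloud('top',d); m=N.median_filter(((P[...,2]>zu-.015)&(P[...,2]<zu+.03)).astype(np.uint8),3)>0
    a=np.radians(ang); ex=np.array([np.cos(a),np.sin(a)]); ey=np.array([-ex[1],ex[0]])
    def loc(u,v): q=onz('top',u,v,zu)[:2]-pos; return q@ex*1000,q@ey*1000
    E=[]; 
    for v in range(150,240):
        us=np.nonzero(m[v,200:300])[0]
        if len(us)>3: E.append(loc(us.max()+200+.5,v))
    E=np.array(E); E=E[(E[:,0]>-60)&(E[:,0]<60)&(abs(E[:,1]+50)<8)]
    B=[]
    for u in range(200,290):
        vs=np.nonzero(m[150:250,u])[0]
        if len(vs)>3: B.append(loc(u,vs.max()+150+.5))
    B=np.array(B); B=B[(abs(B[:,1])<45)&(abs(B[:,0]+70)<8)]
    p=np.polyfit(E[:,0],E[:,1],1); q=np.polyfit(B[:,1],B[:,0],1)
    print('right edge n%d y at mid %.2f (exp -50) slope %.2f deg'%(len(E),p[1],np.degrees(p[0])),'| back n%d x at mid %.2f (exp -70) slope %.2f deg'%(len(B),q[1],-np.degrees(q[0])), 'resid',np.std(E[:,1]-np.polyval(p,E[:,0])).round(2),np.std(B[:,0]-np.polyval(q,B[:,1])).round(2))
E
python3 - <<'E'
from e import *
d=np.load('pics/top.npz')['d']
edges(d,.0872,np.array([.5716,.1478]),17.03)
E
```

```text
right edge n31 y at mid -51.71 (exp -50) slope 0.66 deg | back n33 x at mid -68.61 (exp -70) slope -0.34 deg resid 1.44 0.68
```

Call:
{"api": "servo_tool", "payload": {
  "plan": [
    {"claw": -1, "slide": [0.05, 0.1, 0.2], "yaw": 0},
    {"claw": -1, "slide": [0.05, 0.1, 0.7], "yaw": 0},
    {"claw": -1, "slide": [0.05, 0.1, 1.2], "yaw": 0},
    {"claw": -1, "slide": [0.05, 0.1, 1.5], "yaw": 0},
    {"claw": -1, "slide": [0.05, 0.1, 1.5], "yaw": 0},
    {"claw": -1, "slide": [0.05, 0.1, 1.5], "yaw": 0},
    {"claw": -1, "slide": [0.05, 0.1, 1.5], "yaw": 0},
    {"claw": -1, "slide": [0.05, 0.1, 1.5], "yaw": 0}
  ]
}}

```text
clock: 6.47
ee_pos: [0.5714, 0.1487, 0.1163]
tool_rot: [-0.467, 3.106, 0.0]
force: [1.0, -0.0, -1.9]
width: 0.0126
```

```bash
python3 - <<'E'
from e import *
goto((.5707,.1484,.115),107.03)
im,d=cap('scene');im2,d2=cap('top');s=r.get_state()
edges(d2,s['ee_pos'][2]-.0451,np.array([.5716,.1478]),17.03)
save('s4.png',cv2.resize(im[120:220,320:420],None,fx=6,fy=6,interpolation=2))
E
```

```text
clock 6.4667 pos [0.5714 0.1487 0.1163] yang 107.08 tilt z [ 4.e-04  1.e-04 -1.e+00] w 0.0126 F [ 1.  -0.  -1.9] | slide [ 0.07 -0.    0.13] yaw 0.0009
right edge n31 y at mid -50.34 (exp -50) slope 0.33 deg | back n32 x at mid -69.70 (exp -70) slope -0.14 deg resid 0.89 0.7
```

View pics/s4.png

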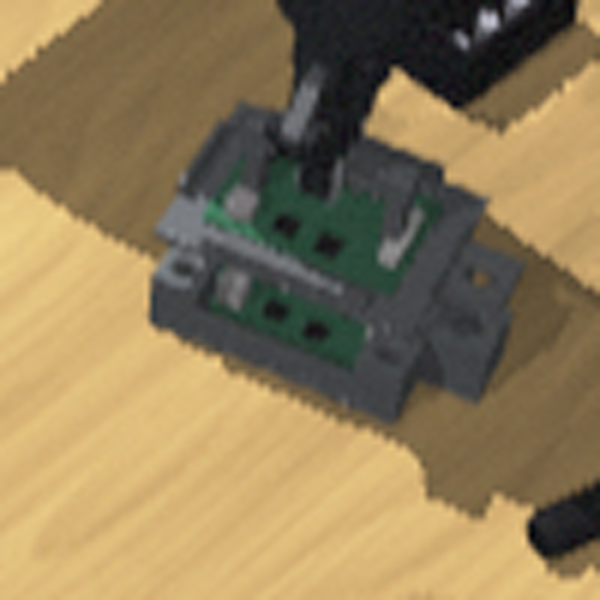

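Call:
{"api": "servo_tool", "payload": {
  "plan": [
    {"claw": -1, "slide": [0.04, 0.02, 0.4], "yaw": 0},
    {"claw": -1, "slide": [0.04, 0.02, 0.8], "yaw": 0},
    {"claw": -1, "slide": [0.04, 0.02, 1.2], "yaw": 0},
    {"claw": -1, "slide": [0.04, 0.02, 1.5], "yaw": 0},
    {"claw": -1, "slide": [0.04, 0.02, 1.8], "yaw": 0},
    {"claw": -1, "slide": [0.04, 0.02, 2.0], "yaw": 0},
    {"claw": -1, "slide": [0.04, 0.02, 2.0], "yaw": 0},
    {"claw": -1, "slide": [0.04, 0.02, 2.0], "yaw": 0}
  ]
}}

```text
clock: 7.23
ee_pos: [0.5707, 0.1488, 0.096]
tool_rot: [0.467, -3.107, -0.0]
force: [-0.4, -0.1, -3.4]
width: 0.013
```

```bash
python3 - <<'E'
from e import *
goto((.5707,.1484,.085),107.03)
E
```

```text
clock 7.2333 pos [0.5707 0.1488 0.096 ] yang 107.09 tilt z [-1.e-04  1.e-04 -1.e+00] w 0.013 F [-0.4 -0.1 -3.4] | slide [ 0.01 -0.03  1.1 ] yaw 0.001
```

Feet are about 5 mm into the sockets and the contact force hasn't risen. I'll keep going down.

Call:
{"api": "servo_tool", "payload": {
  "plan": [
    {"claw": -1, "slide": [0, 0, 0.3], "yaw": 0},
    {"claw": -1, "slide": [0, 0, 0.6], "yaw": 0},
    {"claw": -1, "slide": [0, 0, 0.8], "yaw": 0},
    {"claw": -1, "slide": [0, 0, 0.95], "yaw": 0},
    {"claw": -1, "slide": [0, 0, 1.05], "yaw": 0},
    {"claw": -1, "slide": [0, 0, 1.1], "yaw": 0},
    {"claw": -1, "slide": [0, 0, 1.1], "yaw": 0},
    {"claw": -1, "slide": [0, 0, 1.1], "yaw": 0}
  ]
}}

```text
clock: 7.9
ee_pos: [0.5709, 0.1487, 0.0853]
tool_rot: [-0.467, 3.106, 0.0]
force: [-0.7, 0.9, -1.0]
width: 0.0128
```

```bash
python3 - <<'E'
from e import *
goto((.5707,.1484,.085),107.03)
E
```

```text
clock 7.9 pos [0.5709 0.1487 0.0853] yang 107.09 tilt z [ 3.e-04  1.e-04 -1.e+00] w 0.0128 F [-0.7  0.9 -1. ] | slide [ 0.03 -0.03  0.03] yaw 0.001
```

Call:
{"api": "servo_tool", "payload": {
  "plan": [
    {"claw": -1, "slide": [0, 0, 0.05], "yaw": 0},
    {"claw": -1, "slide": [0, 0, 0.05], "yaw": 0},
    {"claw": 0.2, "slide": [0, 0, 0.05], "yaw": 0},
    {"claw": 0.2, "slide": [0, 0, 0.05], "yaw": 0},
    {"claw": 0.2, "slide": [0, 0, 0.05], "yaw": 0},
    {"claw": 0.2, "slide": [0, 0, 0.05], "yaw": 0},
    {"claw": 0.2, "slide": [0, 0, 0.05], "yaw": 0},
    {"claw": 0.2, "slide": [0, 0, 0.05], "yaw": 0}
  ]
}}

```text
clock: 8.57
ee_pos: [0.5708, 0.1488, 0.0846]
tool_rot: [-0.467, 3.107, 0.0]
force: [0.3, 0.6, -0.1]
width: 0.0511
```

Call:
{"api": "servo_tool", "payload": {
  "plan": [
    {"claw": 0.2, "slide": [0, 0, -1], "yaw": 0},
    {"claw": 0.2, "slide": [0, 0, -3], "yaw": 0},
    {"claw": 0.2, "slide": [0, 0, -6], "yaw": 0},
    {"claw": 0.2, "slide": [0, 0, -10], "yaw": 0},
    {"claw": 0.2, "slide": [-1, -6, -11], "yaw": 0.15},
    {"claw": 0.2, "slide": [-3, -10, -11], "yaw": 0.3},
    {"claw": 0.2, "slide": [-4, -14, -11], "yaw": 0.3},
    {"claw": 0.2, "slide": [-4, -18, -11], "yaw": 0.3}
  ]
}}

```text
clock: 9.23
ee_pos: [0.656, 0.0052, 0.196]
tool_rot: [0.007, 3.139, -0.0]
force: [0.3, 0.4, -0.2]
width: 0.0512
```

```bash
python3 - <<'E'
from e import *
goto((.4697,-.359,.2),90)
im,d=cap('scene');im2,d2=cap('top')
o=np.zeros((600,800,3),np.uint8)
o[:600,:400]=cv2.resize(im[90:240,310:410],(400,600)); o[:480,400:]=cv2.resize(im2[150:246,200:280],(400,480)); save('s5.png',o)
E
```

```text
clock 9.2333 pos [0.656  0.0052 0.196 ] yang 89.76 tilt z [ 2.3e-03 -1.0e-04 -1.0e+00] w 0.0512 F [ 0.3  0.4 -0.2] | slide [ 18.48 -36.5   -0.44] yaw -0.0042
```

View pics/s5.png

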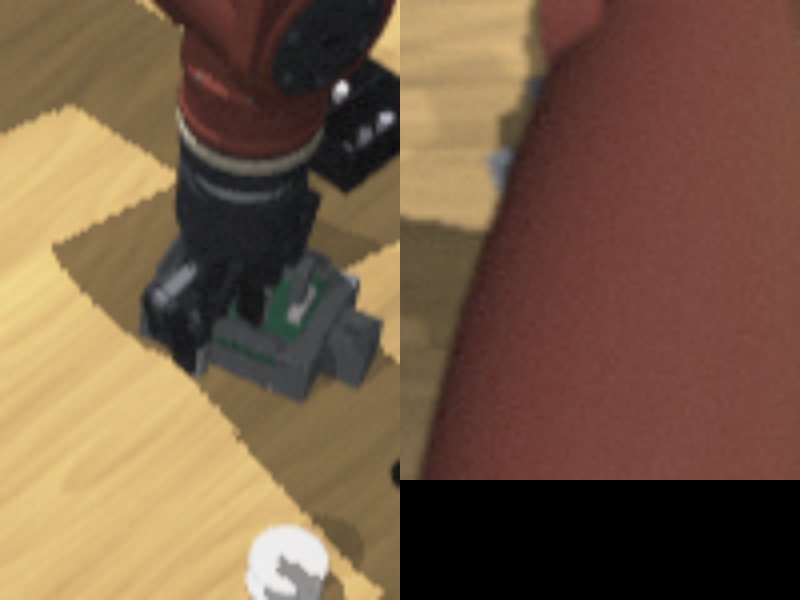

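Call:
{"api": "servo_tool", "payload": {
  "plan": [
    {"claw": 0.2, "slide": [14, -28, 0], "yaw": 0},
    {"claw": 0.2, "slide": [14, -28, 0], "yaw": 0},
    {"claw": 0.2, "slide": [14, -28, 0], "yaw": 0},
    {"claw": 0.2, "slide": [14, -28, 0], "yaw": 0},
    {"claw": 0.2, "slide": [14, -28, 0], "yaw": 0},
    {"claw": 0.2, "slide": [14, -28, 0], "yaw": 0},
    {"claw": 0.2, "slide": [14, -28, 0], "yaw": 0},
    {"claw": 0.2, "slide": [14, -28, 0], "yaw": 0}
  ]
}}

```text
clock: 10.0
ee_pos: [0.5119, -0.2766, 0.1954]
tool_rot: [0.006, 3.141, -0.002]
force: [0.3, -0.7, 0.5]
width: 0.0512
```

```bash
python3 - <<'E'
from e import *
goto((.4697,-.359,.16),90)
im,d=cap('scene');im2,d2=cap('top')
o=np.zeros((600,800,3),np.uint8)
o[:600,:400]=cv2.resize(im[110:230,320:400],(400,600)); o[:480,400:]=cv2.resize(im2[150:246,200:280],(400,480)); save('s6.png',o)
P=cloud('top',d2)
for row in (P[155:190,220:250,2]*1000).round().astype(int)[::1,::1]: print(*['%2d'%x for x in row])
for nm,a in dict(bar=(.085,.11,(.45,.7,.05,.3),.098,40),tray=(.046,.12,(.45,.7,.05,.3),.05,40)).items():
    for o in comps('top',d2,*a): print(nm,o)
E
```

```text
clock 10.0 pos [ 0.5119 -0.2766  0.1954] yang 89.77 tilt z [ 2.0e-04 -1.2e-03 -1.0e+00] w 0.0512 F [ 0.3 -0.7  0.5] | slide [ 4.18 -8.25  3.54] yaw -0.004
 1 -1  2 -4  2  4 -4  5  1  1  2 1386 -5 -4 -2 -3  2 -2 -2 -1  0  3 -1  4  0 -1 -3 -6 -3  0
-1  3 -5  0 -5  0  0 -4 -10 -6  1  2  3 -4  0  1 -1 -1 -3  0  1 -2 -2 -2 -5 -7  7  3 -1 -3
-3  0 -3 -4  0  3  2 -4  3  1 -1 -1  1  5  0 -1  0 -1  1  0 -5 -7  1  4  2 -2 -3  1  1  4
-6  0 -1 -4 -1 -3  1 -3  2  0 -2  3  0 -1 -1  2 -1  2 -9  1 -3  1  0 -5 -2 -1 -5  2 -1 -4
-3  0  2 -2  3  0  5  1  0  1  0  0  3  1  1 -1 -1 -6 -4 -2  0  3 -3 -4  0  1  0  1  0 -4
 2  3  3  0  0 -1 -4  0 -2 -1  4  2  5  8  0 -2  5 -1  1  2  2 -4 -5  7  3 -3 -3 -5  5  5
 5  0  1 -3 -6  0  3  1 -1 -4 -2 -1  0  1  2 -1  0  5  1  1 -3 -1  2 -1  1 -3  0 -1 -3  2
 0 -4  1  3  4 -5 -3  1  2 -2 -3  0  2 -1  2  1 -1  0  2  3  3  0  3 -1  4  3  1 -3  3 -3
 0  0  0  2 -3 -3  2  6  3 -2  1 -1  0  2 53 52 54 43  1  2  3  0 -4 -1  1 -1  4 -3  2  0
 0 -6 -3 -5 -3 -1 -3 -1  0  0 -2 53 48 53 48 45 45 51 28 -4  0  2 -1  1  5 -2  0  1  2 -2
-3  5 -4 -1  0  2  4  1 52 46 51 51 44 51 
[... 1741 characters left out ...]
53 56 57 52 47 46 48 48 46 48
44 46 42 46 47 53 51 47 45 49 40 60 55 99 95 101 99 1386 89 68 55 51 55 46 46 47 45 44 49 48
41 44 48 49 43 45 50 52 47 46 45 59 51 96 97 97 96 99 97 68 56 50 45 45 40 49 47 51 47 1386
47 44 44 47 41 49 50 48 47 46 52 44 53 96 99 92 99 97 98 55 48 48 44 49 49 51 46 52 48 42
51 50 44 43 43 44 44 47 49 50 45 46 53 43 103 98 95 96 96 88 42 48 46 47 48 48 44 53 44 53
46 46 46 41 47 48 45 47 47 48 46 47 46 45 99 100 95 98 99 99 49 46 48 45 45 48 48 52 48 46
bar (199, array([571., 146.]), array([571.2, 146.1]), array([90.1, 14.9]), 17.4, array([239.2, 197.6]))
tray (1690, array([579.2, 148.3]), array([585.7, 151.6]), array([170.8, 101.5]), 16.9, array([241.5, 196.3]))
```

View pics/s6.png

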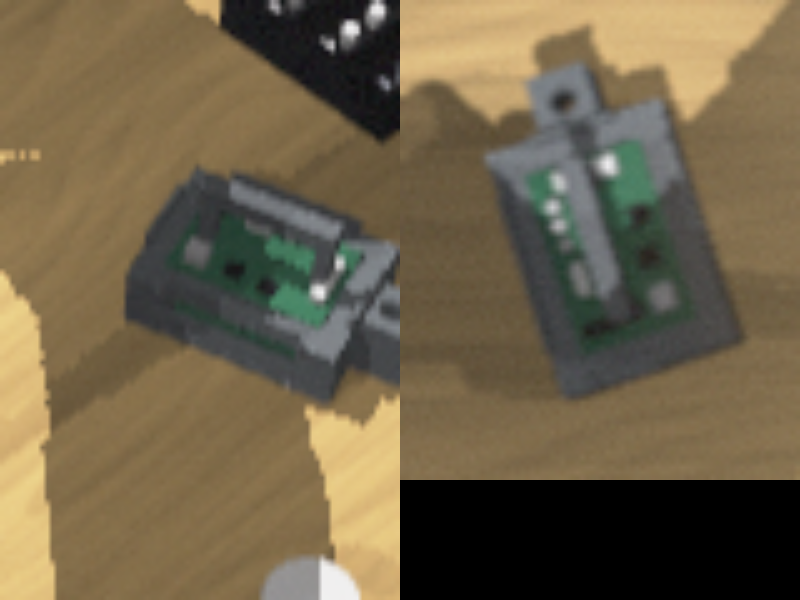

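The tray is seated: bar top reads about 97 mm, lug top about 49 mm, and the bench shows through both eyelets. The pin is next.

Call:
{"api": "servo_tool", "payload": {
  "plan": [
    {"claw": 0.2, "slide": [4.2, -8.2, 2], "yaw": 0},
    {"claw": 0.2, "slide": [4.2, -8.2, 2], "yaw": 0},
    {"claw": 0.2, "slide": [4.2, -8.2, 2], "yaw": 0},
    {"claw": 0.2, "slide": [4.2, -8.2, 2], "yaw": 0},
    {"claw": 0.2, "slide": [4.2, -8.2, 2], "yaw": 0},
    {"claw": 0.2, "slide": [4.2, -8.2, 2], "yaw": 0},
    {"claw": 0.2, "slide": [4.2, -8.2, 2], "yaw": 0}
  ]
}}

```text
clock: 10.68
ee_pos: [0.4727, -0.3541, 0.1751]
tool_rot: [0.0, 3.141, -0.0]
force: [0.1, 0.4, 0.1]
width: 0.0511
```

```bash
python3 - <<'E'
from e import *
goto((.4691,-.3581,.078),90)
im,d=cap('scene')
save('s7.png',cv2.resize(im[150:300,160:300],None,fx=4,fy=4,interpolation=2))
d2=np.load('pics/top.npz')['d']; P=cloud('top',d2); Z=P[...,2]
sub=N.median_filter(Z,3)[160:180,225:242]
m=(Z<.043)&(Z>-.02)
L,k=N.label(m[160:180,222:245]); i=L[171-160,233-222]
v,u=np.nonzero(L==i); print(len(u),u.mean()+222,v.mean()+160, onz('top',u.mean()+222,v.mean()+160,.049))
for o in comps('top',d2,.04,.07,(.632,.70,.13,.21),.049,30): print(o)
E
```

```text
clock 10.6833 pos [ 0.4727 -0.3541  0.1751] yang 90.0 tilt z [ 6.e-04 -1.e-04 -1.e+00] w 0.0511 F [0.1 0.4 0.1] | slide [ 0.36 -0.4   9.71] yaw -0.0
19 232.8421052631579 169.8421052631579 [0.6524176  0.17105736 0.049     ]
(223, array([647.9, 164.1]), array([651.7, 159.7]), array([60.6, 38.6]), 88.3, array([235.4, 171.4]))
```

View pics/s7.png

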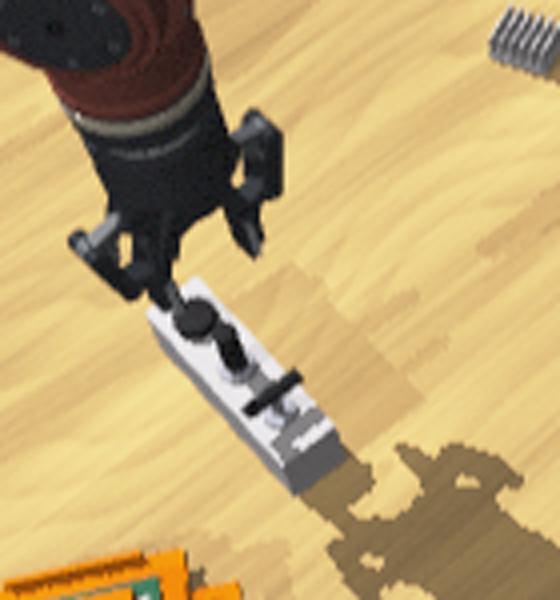

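Call:
{"api": "servo_tool", "payload": {
  "plan": [
    {"claw": 0.2, "slide": [0.15, -0.1, 1.5], "yaw": 0},
    {"claw": 0.2, "slide": [0.15, -0.1, 3.5], "yaw": 0},
    {"claw": 0.2, "slide": [0.15, -0.1, 5], "yaw": 0},
    {"claw": 0.2, "slide": [0.15, -0.1, 5], "yaw": 0},
    {"claw": 0.2, "slide": [0.15, -0.1, 5], "yaw": 0},
    {"claw": 0.2, "slide": [0.15, -0.1, 5], "yaw": 0}
  ]
}}

```text
clock: 11.23
ee_pos: [0.4708, -0.3563, 0.1257]
tool_rot: [0.002, 3.141, -0.001]
force: [0.2, -0.8, -0.2]
width: 0.051
```

```bash
python3 - <<'E'
from e import *
goto((.4691,-.3581,.078),90)
E
```

```text
clock 11.2333 pos [ 0.4708 -0.3563  0.1257] yang 89.94 tilt z [ 9.e-04 -9.e-04 -1.e+00] w 0.051 F [ 0.2 -0.8 -0.2] | slide [ 0.18 -0.18  4.77] yaw -0.0011
```

Call:
{"api": "servo_tool", "payload": {
  "plan": [
    {"claw": 0.2, "slide": [0.1, -0.12, 0.5], "yaw": 0},
    {"claw": 0.2, "slide": [0.1, -0.12, 2], "yaw": 0},
    {"claw": 0.2, "slide": [0.1, -0.12, 3.5], "yaw": 0},
    {"claw": 0.2, "slide": [0.1, -0.12, 4.7], "yaw": 0},
    {"claw": 0.2, "slide": [0.1, -0.12, 4.7], "yaw": 0},
    {"claw": 0.2, "slide": [0.1, -0.12, 4.7], "yaw": 0},
    {"claw": 0.2, "slide": [0.1, -0.12, 4.7], "yaw": 0},
    {"claw": 0.2, "slide": [0.1, -0.12, 4.7], "yaw": 0}
  ]
}}

```text
clock: 11.9
ee_pos: [0.4697, -0.3581, 0.0787]
tool_rot: [0.003, 3.14, -0.002]
force: [-0.6, 0.7, 1.2]
width: 0.0512
```

```bash
python3 - <<'E'
from e import *
goto((.4691,-.3581,.078),90)
E
```

```text
clock 11.9 pos [ 0.4697 -0.3581  0.0787] yang 89.9 tilt z [ 0.0011 -0.0012 -1.    ] w 0.0512 F [-0.6  0.7  1.2] | slide [0.06 0.   0.07] yaw -0.0018
```

Call:
{"api": "servo_tool", "payload": {
  "plan": [
    {"claw": -1, "slide": [0, 0, 0], "yaw": 0},
    {"claw": -1, "slide": [0, 0, 0], "yaw": 0},
    {"claw": -1, "slide": [0, 0, 0], "yaw": 0},
    {"claw": -1, "slide": [0, 0, 0], "yaw": 0},
    {"claw": -1, "slide": [0, 0, 0], "yaw": 0},
    {"claw": -1, "slide": [0, 0, 0], "yaw": 0},
    {"claw": -1, "slide": [0, 0, 0], "yaw": 0},
    {"claw": -1, "slide": [0, 0, 0], "yaw": 0}
  ],
  "grip_force": 50
}}

```text
clock: 12.57
ee_pos: [0.4694, -0.3578, 0.078]
tool_rot: [0.003, 3.141, -0.001]
force: [-0.6, 1.3, 6.2]
width: 0.0149
```

Call:
{"api": "servo_tool", "payload": {
  "plan": [
    {"claw": -1, "slide": [0, 0, -1], "yaw": 0},
    {"claw": -1, "slide": [0, 0, -3], "yaw": 0},
    {"claw": -1, "slide": [0, 0, -6], "yaw": 0},
    {"claw": -1, "slide": [0, 0, -9], "yaw": 0},
    {"claw": -1, "slide": [0, 0, -11], "yaw": 0},
    {"claw": -1, "slide": [0, 0, -11], "yaw": 0},
    {"claw": -1, "slide": [0, 0, -11], "yaw": 0}
  ]
}}

```text
clock: 13.15
ee_pos: [0.4696, -0.3581, 0.1888]
tool_rot: [0.003, 3.14, -0.002]
force: [1.0, -0.6, -2.2]
width: 0.0146
```

```bash
python3 - <<'E'
from e import *
goto((.652,.1727,.18),107)
im,d=cap('scene')
save('s8.png',cv2.resize(im[120:300,130:320],None,fx=3.3,fy=3.3,interpolation=2))
E
```

```text
clock 13.15 pos [ 0.4696 -0.3581  0.1888] yang 89.9 tilt z [ 0.0014 -0.0016 -1.    ] w 0.0146 F [ 1.  -0.6 -2.2] | slide [-18.14  53.11   0.82] yaw -0.2985
```

View pics/s8.png

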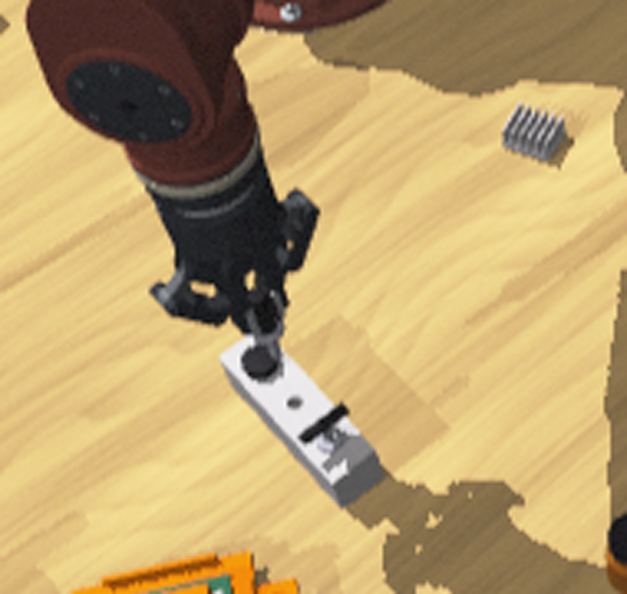

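Call:
{"api": "servo_tool", "payload": {
  "plan": [
    {"claw": -1, "slide": [-9, 26.5, 0], "yaw": 0},
    {"claw": -1, "slide": [-9, 26.5, 0], "yaw": 0},
    {"claw": -1, "slide": [-9, 26.5, 0], "yaw": 0},
    {"claw": -1, "slide": [-9, 26.5, 0], "yaw": 0},
    {"claw": -1, "slide": [-9, 26.5, 0], "yaw": 0},
    {"claw": -1, "slide": [-9, 26.5, 0], "yaw": 0},
    {"claw": -1, "slide": [-9, 26.5, 0], "yaw": 0},
    {"claw": -1, "slide": [-9, 26.5, 0], "yaw": 0}
  ]
}}

```text
clock: 13.87
ee_pos: [0.5597, -0.0872, 0.1856]
tool_rot: [0.005, -3.139, -0.004]
force: [0.0, 0.3, -1.1]
width: 0.0147
```

```bash
python3 - <<'E'
from e import *
goto((.6523,.1728,.165),90)
E
```

```text
clock 13.8667 pos [ 0.5597 -0.0872  0.1856] yang 90.18 tilt z [-0.0023  0.0028 -1.    ] w 0.0147 F [ 0.   0.3 -1.1] | slide [-9.34 25.97  2.11] yaw 0.0032
```

Call:
{"api": "servo_tool", "payload": {
  "plan": [
    {"claw": -1, "slide": [-9.2, 26, 0], "yaw": 0},
    {"claw": -1, "slide": [-9.2, 26, 0], "yaw": 0},
    {"claw": -1, "slide": [-9.2, 26, 0], "yaw": 0},
    {"claw": -1, "slide": [-9.2, 26, 0], "yaw": 0},
    {"claw": -1, "slide": [-9.2, 26, 0], "yaw": 0},
    {"claw": -1, "slide": [-9.2, 26, 0], "yaw": 0},
    {"claw": -1, "slide": [-9.2, 26, 0], "yaw": 0},
    {"claw": -1, "slide": [-9.2, 26, 0], "yaw": 0}
  ]
}}

```text
clock: 14.53
ee_pos: [0.6517, 0.1717, 0.1847]
tool_rot: [0.004, -3.138, -0.002]
force: [0.9, 0.0, -1.5]
width: 0.0148
```

Call:
{"api": "servo_tool", "payload": {
  "plan": [
    {"claw": -1, "slide": [0, 0, 2], "yaw": 0},
    {"claw": -1, "slide": [0, 0, 4], "yaw": 0},
    {"claw": -1, "slide": [0, 0, 4], "yaw": 0},
    {"claw": -1, "slide": [0, 0, 4], "yaw": 0},
    {"claw": -1, "slide": [0, 0, 4], "yaw": 0},
    {"claw": -1, "slide": [0, 0, 4], "yaw": 0},
    {"claw": -1, "slide": [0, 0, 4], "yaw": 0}
  ]
}}

```text
clock: 15.12
ee_pos: [0.6528, 0.1669, 0.1489]
tool_rot: [0.003, 3.14, 0.0]
force: [0.8, -0.3, -0.2]
width: 0.0146
```

```bash
python3 - <<'E'
from e import *
goto((.6523,.1728,.14),90)
im,d=cap('scene');im2,d2=cap('top')
o=np.zeros((600,800,3),np.uint8)
o[:600,:400]=cv2.resize(im[100:220,345:425],(400,600),interpolation=2); o[:480,400:]=cv2.resize(im2[150:246,200:280],(400,480)); save('s9.png',o)
E
```

```text
clock 15.1167 pos [0.6528 0.1669 0.1489] yang 89.88 tilt z [ 1.9e-03  2.0e-04 -1.0e+00] w 0.0146 F [ 0.8 -0.3 -0.2] | slide [0.05 0.59 0.89] yaw -0.0021
```

View pics/s9.png

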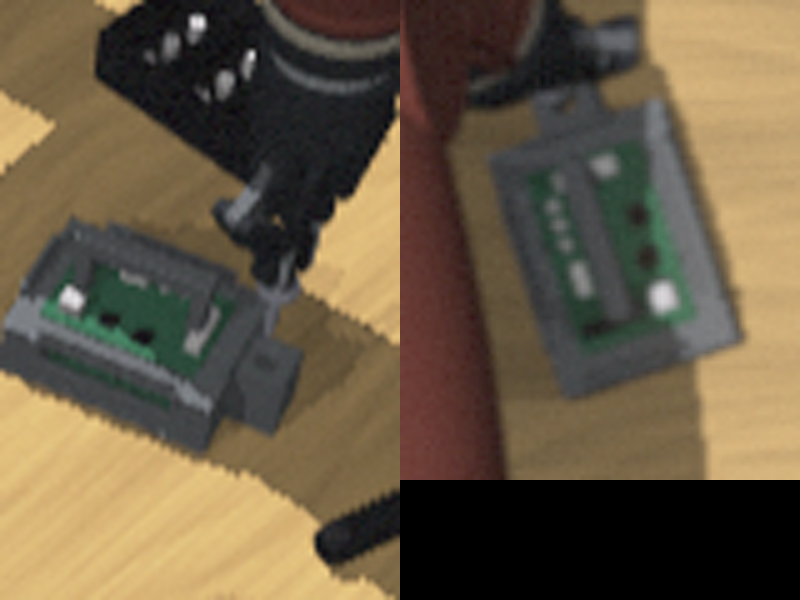

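Call:
{"api": "servo_tool", "payload": {
  "plan": [
    {"claw": -1, "slide": [0.05, 0.6, 0], "yaw": 0},
    {"claw": -1, "slide": [0.05, 0.6, 0.4], "yaw": 0},
    {"claw": -1, "slide": [0.05, 0.6, 0.8], "yaw": 0},
    {"claw": -1, "slide": [0.05, 0.6, 0.8], "yaw": 0},
    {"claw": -1, "slide": [0.05, 0.6, 0.8], "yaw": 0},
    {"claw": -1, "slide": [0.05, 0.6, 0.8], "yaw": 0}
  ]
}}

```text
clock: 15.72
ee_pos: [0.6515, 0.1731, 0.1393]
tool_rot: [-0.003, -3.141, -0.0]
force: [-0.3, 0.6, -1.3]
width: 0.0144
```

```bash
python3 - <<'E'
from e import *
goto((.6523,.1728,.14),90)
im,d=cap('scene')
s=r.get_state(); 
c=im[120:220,360:440]; k=7
a=cv2.resize(c,None,fx=k,fy=k,interpolation=2)[:600].copy()
for X,col in (((.6525,.1717,.049),(255,0,0)),(s['ee_pos']+[.0006,-.001,-.07],(0,255,255))):
    u,v=proj('scene',X); cv2.circle(a,(int((u-360+.5)*k),int((v-120+.5)*k)),4,col,1)
save('s10.png',a)
E
```

```text
clock 15.7167 pos [0.6515 0.1731 0.1393] yang 89.9 tilt z [-3.e-04  0.e+00 -1.e+00] w 0.0144 F [-0.3  0.6 -1.3] | slide [-0.08 -0.03 -0.07] yaw -0.0018
```

View pics/s10.png

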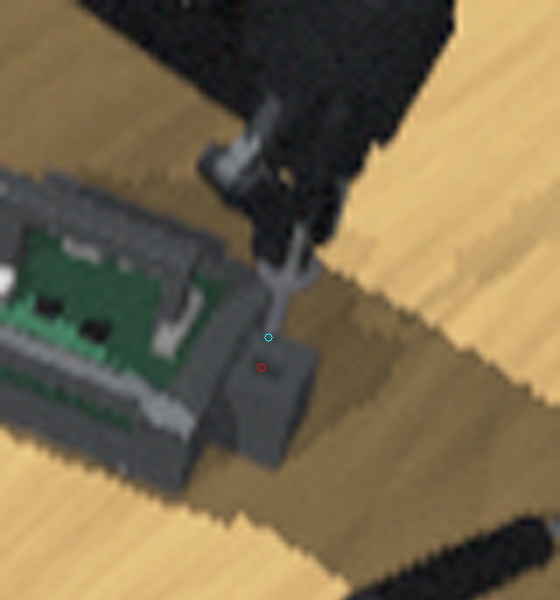

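Call:
{"api": "servo_tool", "payload": {
  "plan": [
    {"claw": -1, "slide": [-0.06, -0.02, 0.6], "yaw": 0},
    {"claw": -1, "slide": [-0.06, -0.02, 1.2], "yaw": 0},
    {"claw": -1, "slide": [-0.06, -0.02, 1.8], "yaw": 0},
    {"claw": -1, "slide": [-0.06, -0.02, 2.2], "yaw": 0},
    {"claw": -1, "slide": [-0.06, -0.02, 2.6], "yaw": 0},
    {"claw": -1, "slide": [-0.06, -0.02, 2.9], "yaw": 0},
    {"claw": -1, "slide": [-0.06, -0.02, 2.9], "yaw": 0},
    {"claw": -1, "slide": [-0.06, -0.02, 2.9], "yaw": 0}
  ]
}}

```text
clock: 16.43
ee_pos: [0.6522, 0.1729, 0.1104]
tool_rot: [-0.003, -3.141, -0.0]
force: [-0.3, -0.1, -1.4]
width: 0.0147
```

```bash
python3 - <<'E'
from e import *
goto((.6523,.1728,.077),90)
im,d=cap('scene')
save('s11.png',cv2.resize(im[120:220,360:440],None,fx=6,fy=6,interpolation=2))
E
```

```text
clock 16.4333 pos [0.6522 0.1729 0.1104] yang 89.89 tilt z [-2.e-04  1.e-04 -1.e+00] w 0.0147 F [-0.3 -0.1 -1.4] | slide [-0.01 -0.01  3.34] yaw -0.0018
```

View pics/s11.png

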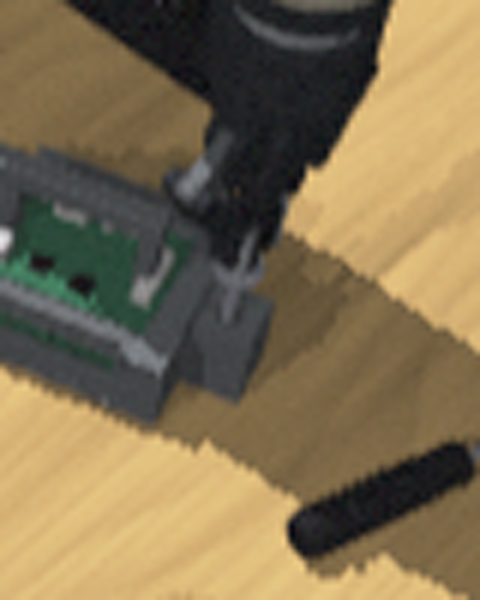

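The shank is inside the upper lug, at crop (232,318), with no contact force. I'll keep going down.

Call:
{"api": "servo_tool", "payload": {
  "plan": [
    {"claw": -1, "slide": [0, 0, 0.5], "yaw": 0},
    {"claw": -1, "slide": [0, 0, 1.0], "yaw": 0},
    {"claw": -1, "slide": [0, 0, 1.5], "yaw": 0},
    {"claw": -1, "slide": [0, 0, 2.0], "yaw": 0},
    {"claw": -1, "slide": [0, 0, 2.4], "yaw": 0},
    {"claw": -1, "slide": [0, 0, 2.8], "yaw": 0},
    {"claw": -1, "slide": [0, 0, 2.8], "yaw": 0},
    {"claw": -1, "slide": [0, 0, 2.8], "yaw": 0}
  ]
}}

```text
clock: 17.15
ee_pos: [0.652, 0.1729, 0.0821]
tool_rot: [-0.003, -3.141, -0.0]
force: [0.1, -0.5, -0.8]
width: 0.0146
```

```bash
python3 - <<'E'
from e import *
goto((.6523,.1728,.077),90)
E
```

```text
clock 17.15 pos [0.652  0.1729 0.0821] yang 89.89 tilt z [-6.e-04  0.e+00 -1.e+00] w 0.0146 F [ 0.1 -0.5 -0.8] | slide [-0.03 -0.01  0.51] yaw -0.0018
```

Call:
{"api": "servo_tool", "payload": {
  "plan": [
    {"claw": -1, "slide": [0, 0, 0.2], "yaw": 0},
    {"claw": -1, "slide": [0, 0, 0.4], "yaw": 0},
    {"claw": -1, "slide": [0, 0, 0.5], "yaw": 0},
    {"claw": -1, "slide": [0, 0, 0.55], "yaw": 0},
    {"claw": -1, "slide": [0, 0, 0.55], "yaw": 0},
    {"claw": -1, "slide": [0, 0, 0.55], "yaw": 0}
  ]
}}

```text
clock: 17.65
ee_pos: [0.6523, 0.1729, 0.077]
tool_rot: [0.003, 3.141, 0.0]
force: [-0.1, -0.4, -1.0]
width: 0.0144
```

```bash
python3 - <<'E'
from e import *
goto((.6523,.1728,.077),90)
E
```

```text
clock 17.65 pos [0.6523 0.1729 0.077 ] yang 89.9 tilt z [ 2.e-04  1.e-04 -1.e+00] w 0.0144 F [-0.1 -0.4 -1. ] | slide [ 0.   -0.01  0.  ] yaw -0.0018
```

Call:
{"api": "servo_tool", "payload": {
  "plan": [
    {"claw": -1, "slide": [0, 0, 0.1], "yaw": 0},
    {"claw": -1, "slide": [0, 0, 0.15], "yaw": 0},
    {"claw": -1, "slide": [0, 0, 0.15], "yaw": 0},
    {"claw": -1, "slide": [0, 0, 0.15], "yaw": 0}
  ]
}}

```text
clock: 17.98
ee_pos: [0.6525, 0.173, 0.0769]
tool_rot: [0.003, 3.141, 0.0]
force: [-4.4, -0.9, 8.0]
width: 0.0143
```

```bash
python3 - <<'E'
from e import *
goto((.6523,.1728,.077),90)
im,d=cap('scene')
save('s12.png',cv2.resize(im[120:220,360:440],None,fx=6,fy=6,interpolation=2))
E
```

```text
clock 17.9833 pos [0.6525 0.173  0.0769] yang 89.9 tilt z [ 9.e-04  0.e+00 -1.e+00] w 0.0143 F [-4.4 -0.9  8. ] | slide [ 0.02 -0.02 -0.01] yaw -0.0017
```

View pics/s12.png

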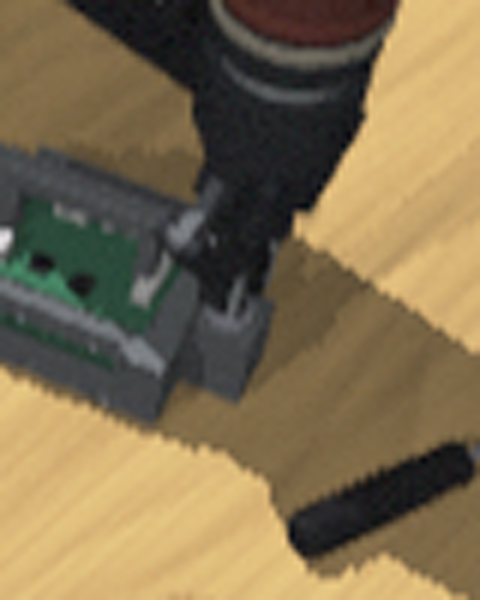

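The collar is on the lug: 8 N of contact at a TCP height of 76.9 mm. I'll release and go straight up.

Call:
{"api": "servo_tool", "payload": {
  "plan": [
    {"claw": -0.3, "slide": [0, 0, 0], "yaw": 0},
    {"claw": -0.3, "slide": [0, 0, 0], "yaw": 0},
    {"claw": -0.3, "slide": [0, 0, 0], "yaw": 0},
    {"claw": -0.3, "slide": [0, 0, 0], "yaw": 0},
    {"claw": -0.3, "slide": [0, 0, 0], "yaw": 0}
  ]
}}

```text
clock: 18.45
ee_pos: [0.6522, 0.1729, 0.0753]
tool_rot: [-0.003, -3.141, -0.0]
force: [-0.3, 0.2, -0.2]
width: 0.0301
```

Call:
{"api": "servo_tool", "payload": {
  "plan": [
    {"claw": -0.3, "slide": [0, 0, -1], "yaw": 0},
    {"claw": -0.3, "slide": [0, 0, -3], "yaw": 0},
    {"claw": -0.3, "slide": [0, 0, -6], "yaw": 0},
    {"claw": -0.3, "slide": [0, 0, -10], "yaw": 0},
    {"claw": -0.3, "slide": [1, -4, -12], "yaw": 0},
    {"claw": -0.3, "slide": [3, -8, -12], "yaw": 0},
    {"claw": -0.3, "slide": [5, -12, -12], "yaw": 0},
    {"claw": -0.3, "slide": [7, -16, -12], "yaw": 0}
  ]
}}

```text
clock: 19.12
ee_pos: [0.5872, 0.0233, 0.1969]
tool_rot: [0.002, 3.14, -0.001]
force: [0.3, -1.2, 0.2]
width: 0.0296
```

Call:
{"api": "servo_tool", "payload": {
  "plan": [
    {"claw": -0.3, "slide": [4, -16, 0], "yaw": 0},
    {"claw": -0.3, "slide": [4, -16, 0], "yaw": 0},
    {"claw": -0.3, "slide": [4, -16, 0], "yaw": 0},
    {"claw": -0.3, "slide": [4, -16, 0], "yaw": 0},
    {"claw": -0.3, "slide": [4, -16, 0], "yaw": 0},
    {"claw": -0.3, "slide": [4, -16, 0], "yaw": 0}
  ]
}}

```text
clock: 19.62
ee_pos: [0.547, -0.1375, 0.1963]
tool_rot: [0.009, 3.141, -0.0]
force: [0.4, -0.1, 0.0]
width: 0.0297
```

```bash
python3 - <<'E'
from e import *
goto((.6523,.1728,.077),90)
im,d=cap('scene');im2,d2=cap('top');save('t13.png',im2)
o=np.zeros((600,800,3),np.uint8)
o[:600,:400]=cv2.resize(im[100:220,345:425],(400,600),interpolation=2); o[:480,400:]=cv2.resize(im2[150:246,200:280],(400,480)); save('s13.png',o)
for nm,a in dict(knob=(.085,.11,(.63,.7,.13,.21),.098,8),bar=(.085,.11,(.45,.62,.05,.3),.098,40),collar=(.05,.11,(.635,.7,.13,.21),.054,8),rk=(.052,.11,(.3,.6,-.45,-.25),.06,8)).items():
    for o in comps('top',d2,*a): print(nm,o)
P=cloud('top',d2);q=P[...,2][(abs(P[...,0]-.651)<.006)&(abs(P[...,1]-.171)<.006)&(P[...,2]>.07)];print('knob top z',np.median(q))
E
```

```text
clock 19.6167 pos [ 0.547  -0.1375  0.1963] yang 89.68 tilt z [ 7.e-04 -2.e-04 -1.e+00] w 0.0297 F [ 0.4 -0.1  0. ] | slide [-10.35  31.09  11.93] yaw -0.0056
knob (33, array([651.4, 169.4]), array([651.3, 169.2]), array([15.9, 13.3]), 88.2, array([229.9, 167.5]))
bar (197, array([571.5, 146.3]), array([571.2, 146.1]), array([90.1, 14.9]), 17.4, array([239.1, 197.4]))
collar (104, array([651.7, 169.6]), array([651.3, 168.8]), array([39. , 25.6]), 32.4, array([233. , 169.8]))
rk (93, array([ 517.7, -363.9]), array([ 515.3, -365.6]), array([42.8, 21.4]), 88.3, array([432.3, 213.1]))
rk (107, array([ 421.5, -358.3]), array([ 422.3, -357.3]), array([29.2, 26.7]), 87.4, array([431.9, 249.3]))
knob top z 0.09563728527349522
```

View pics/s13.png

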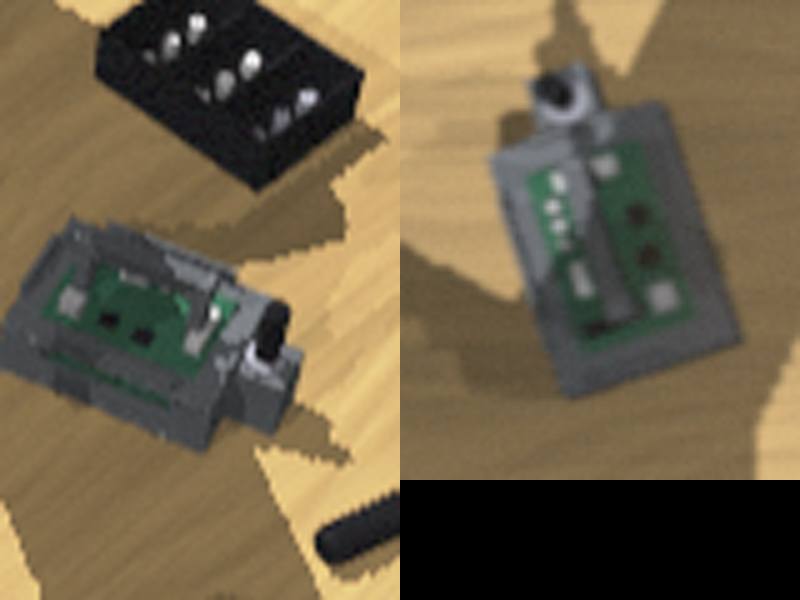

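View pics/t13.png

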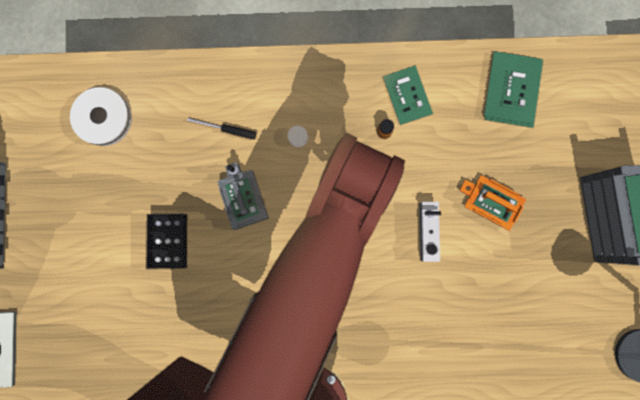

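The pin stands upright with its collar on the lug, at left crop (265,350). The tray is seated, and the T-key and plug are unmoved at (432,213) and (432,249).

```bash
python3 -c "
from h import *
print(r.hand_in())"
```

```text
the job is handed in; nothing more can be done
None
```

I stacked the grey loose tray on the fixed tray, then pushed the locking pin (middle of the rack) down through both eyelets. I handed in at about 19.7 s of the 64 s allowed; the hand-in gave no verdict.

**Tray:** it stayed level on the way. After seating, the bar top read about 97 mm and the lug top about 49 mm, against 98 and 49 mm expected. The tray lies about 1.6 mm from the lower tray's centre, within the 5 mm allowed.

**Pin:** the collar met the upper lug with about 8 N, at the expected height. The pin stands upright. Its knob measures about 3.3 mm from the lower eyelet (7 mm allowed), partly because the camera sees the knob's side. The knob top read 95.6 mm instead of 98 mm. I put that down to depth noise of about 3 mm and did not check it further.

**Other things:**
- The last re-measurement showed the T-key and plug in place, and the bystanders looked unmoved in the top picture, though the arm hid the heat sink.
- The gripper was clear of everything at hand-in.
- The scene camera disagreed with the top camera by about 2–3 mm, so I relied on the top camera and compared positions within it.

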